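Free the pedal of the worktop bin, hold the lid open, ease it shut

TASK

The bottle opener has slid under the pedal of the little steel bin on the worktop and blocks it: push it aside along the worktop with the fingertips until all of it lies a few centimetres clear of the pedal. Then press the pedal right down so that the lid stands wide open, keep it open for a good three seconds while I drop the peelings in, and let the pedal up slowly, over two or three seconds, so that the lid comes down shut without slamming. Pick nothing up, work the lid only by the pedal, and leave the lemon and the salt shaker where they are.

Things in the scene. Friction and masses are not known exactly. Their poses are not given: they have to be found in the camera images.
- bin: small round steel pedal bin on a black base, fixed, 150 mm across, 215 mm high. Origin at the centre of its underside (z = 0); x points to its back (the pedal sticks out along -x, roughly towards the robot), z up. The lid is hinged at the back (x = +84, z = 201 mm); open it stands up to 0.36 m high at the back and never comes forward of the front wall (x = -78 mm).
- pedal_tread: the pedal's flat tread, steel with ribbed rubber, 42 mm (bin's x) by 50 mm (bin's y), 8 mm thick. Origin at the centre of its top face, at rest 130 mm in front of the bin's centre and 45 mm above the worktop, axes as the bin's. A 22 mm wide lever joins it to the base. It swings about a pivot 27 mm up under the bin's middle; fully pressed its top is 20 mm above the worktop.
- pedal (a joint): pedal angle in rad: 0 at rest (up), 0.19 fully pressed, against a stop. Pressing takes about 5 to 11 N at the tread (the lid's weight and a light return spring); let go, it comes up at once and the lid slams. With the opener's handle under the tread it stops at about 0.15.
- lid (a joint): lid angle in rad: 0 shut, 1.2 fully open; rigidly linked to the pedal (lid = 6.3 x pedal). More than 1.1 counts as wide open.
- lid_shell: the bin's slightly domed round steel lid, 155 mm across, 15 mm high, its rim 199 mm above the worktop when shut. Origin at the centre of its underside. Not to be touched.
- opener: bottle opener, loose, lying flat, the end of its black handle under the tread, its head roughly towards the robot. 174 mm long (its x), about 80 g. Handle 24 mm wide, 19 mm high, from x = -87 to +18 mm; steel head 42 mm wide, 5 mm high, from +43 to +87 mm; neck 32 mm wide. Origin at mid-length on the underside; centre of mass near x = -20 mm. The handle is round: it lies rolled up to 0.2 rad.
- handle_end (a point): the end of the opener's handle, on its centreline, 10 mm above the worktop (x = -87 mm in the opener's frame)
- head_end (a point): the tip of the opener's steel head, on its centreline, 3 mm above the worktop (x = +87 mm in the opener's frame)
- lemon: a lemon, loose, 83 mm long and 58 mm thick, near the bin: to its left by the range (which begins near y = -0.03 m), or behind it on the right. Origin at its underside at the start. Leave alone.
- shaker: a glass salt shaker with a metal cap, loose, 44 mm across and 90 mm high, in the other of these two places. Origin at the centre of its underside. Leave alone.

How it is judged:
By the outcome, as a careful person would: the job done as asked, in the order asked, and still so for the second after the job is handed in, with the robot touching nothing.
It also fails if it takes over 72 s, if anything falls off the work surface, if the arm or the gripper's body presses on something with over 40 N, if the wrist force passes 120 N, or if a joint passes its speed limit or range.

ROBOT

A 6-joint arm with a two-finger parallel gripper is mounted at the origin on a cart in front of the work surface, level with it; the furniture and walls round the work are solid. World frame = base frame: x ahead of the robot, y to its left, z up, the work surface at z = 0. Lengths are in m, angles in rad, forces in N, time in s.
With the tool pointing down it reaches from about 0.4 to 0.925 m from the base axis. Payload 12.5 kg.
Tool frame: the origin (TCP) lies at the very end of the fingers, on their centre line; the grasp point (between the pads) lies 19 mm behind it (bot.grasp_offset is the z of the grasp point in the tool frame, in m); z points along the fingers, y is the line along which they close (so a half turn about z gives the same grasp; the last joint's range is limited). The gripper opens to 95 mm and grips with 3 to 60 N. Pads are 20 mm wide; open, the fingers measure 119 mm over their backs; the gripper's body (75 mm by 180 mm) begins 59 mm behind the grasp point.
Start: joints at [1.18, 0.491, 1.559, -0, 1.092, -0.106], TCP at [0.176, 0.6, 0.215] pointing down, gripper open.
Joint ranges: [-3.1, 3.1], [-0.84, 2.19], [0.05, 2.79], [-1.13, 4.28], [0.06, 2.93], [-2.69, 2.69]. Speed limits (rad/s): [2.22, 2.22, 2.79, 3.14, 3.14, 3.14].

INTERFACE

Orientations are given as a unit quaternion [w, x, y, z].
In Python, from plant import telemetry, vision, order, bot gives the robot as it stands.
- The arm moves only by the tool apply_moves, never from a script. Its argument "motion" is a list of rows, each a list of 7 numbers: the shift along the tool's x, y, z in mm, then the turn, a rotation vector about the tool's x, y, z in rad, then the opening in per cent of the stroke, from 0 (shut) to 100 (fully open). A call has 1 to 8 rows; each row is the pose to reach, as a shift and turn from the pose commanded when the call began, along the tool's axes at that moment; what a row does not reach only later rows make up. A row lasts 1/10 s, in which the tool goes at most 50 mm and 8.59 degrees, less where a joint would pass 70% of its speed; a pose out of reach is approached as far as the arm can. A call with a gripper value outside its range is refused whole. The fingers move at their own pace and stop on an object; "grip_force" is the grip in N (left out, the last holds). Time passes only in rows, so rows that repeat a pose let the fingers close. It gives the time, the measured TCP pose, the force, the opening and the grip force at its end, in the units of the state.
- telemetry.observe(): the state, without advancing time (a new reading comes with each control period).
- vision.read_camera(name): name is "scene" or "top" or "wrist"; returns (picture, depth): 480x640x3 uint8, red, green, blue; 480x640 float32, m along the optical axis (not along the pixel's ray), 0 where there is no reading.
- vision.camera_info(name): a dict with "fx", "fy", "cx", "cy" (pixels), "extrinsics" (4x4, takes a point from world to camera coordinates). Camera axes: x right, y down, z forward; pixel columns grow to the right and rows downward; lengths in m; the calibration is good to about 2 mm. A picture is of the moment at which its call begins: read the wrist's pose just before it. camera_info takes no time and is no camera call; for the wrist camera it gives the pose at the moment of the call.
- order.sign_off(): hands the job in; it is judged then, once.
The state is a dict: "t": time; "joints": joint angles; "qvel": joint speeds; "joint_efforts": joint torques, N m; "tcp_pos": TCP position; "tool_rot": TCP orientation; "ft_force": force on the tool from outside, world axes, zero at the start; "moment": the same for the moment, N m; "gripper_width": finger opening in m; "gripper_force": force on a finger pad.
Only numpy, scipy, OpenCV 4.12 (cv2) and the standard library are available. Lean on these libraries where they do the work, as an engineer would, in place of code of your own. Each camera call takes 0.05 s, during which the arm holds its last target. There are 200 camera calls.

## Working session

There is one attempt and no reset: what is moved stays moved. The work goes in short steps, Python scripts to look and compute and a tool call to move; the robot and the scene stay as the last step left them, time stands still between calls to the robot, and variables do not carry over. Pictures are saved under pics/ and viewed, at most 10 in all, crops included, and the job is handed in when it is done.

Besides the shell and the picture viewer there is one more tool, called after "Request:" as name(argument=value, ...) on one line, values as JSON. apply_moves: Moves the arm, as the interface text tells. Its arguments: {"type":"object","properties":{"motion":{"type":"array","items":{"type":"array","items":{"type":"number"}}},"grip_force":{"type":"number"}},"required":["motion"]}

```bash
mkdir -p pics; cat > h.py <<'E'
import numpy as np, cv2
from plant import telemetry, vision, order, bot
def snap(n,f):
    i=vision.camera_info(n); p,d=vision.read_camera(n)
    cv2.imwrite('pics/'+f+'.png',p[:,:,::-1]); np.savez('pics/'+f,p=p,d=d,E=i['extrinsics'],k=[i['fx'],i['fy'],i['cx'],i['cy']])
    return p,d,i
def cloud(f):
    z=np.load('pics/'+f+'.npz'); d=z['d']; fx,fy,cx,cy=z['k']; v,u=np.mgrid[:480,:640]
    P=np.stack([(u-cx)/fx*d,(v-cy)/fy*d,d],-1); E=z['E']
    W=(P-E[:3,3])@E[:3,:3]; W[d==0]=np.nan
    return W,z['p']
E
python3 - <<'E'
from h import *
snap('top','top1'); snap('scene','sc1')
a=cv2.imread('pics/top1.png');W,_=cloud('top1')
print(W[240,320],W[100,100],W[400,500]); s=telemetry.observe();print(s['t'],s['tcp_pos'],s['tool_rot'],s['ft_force'])
E
```

```text
[ 0.54591776 -0.23216106  0.00055119] [0.57993693 0.01183165 0.66865357] [ 0.08809809 -0.92213943 -0.91354975]
0.1 [0.17549819 0.59961403 0.21411935] [-1.17801238e-04  1.41904011e-01  9.89880291e-01 -4.96814981e-04] [-0.79910949  0.95098092 -0.31836819]
```

View pics/top1.png

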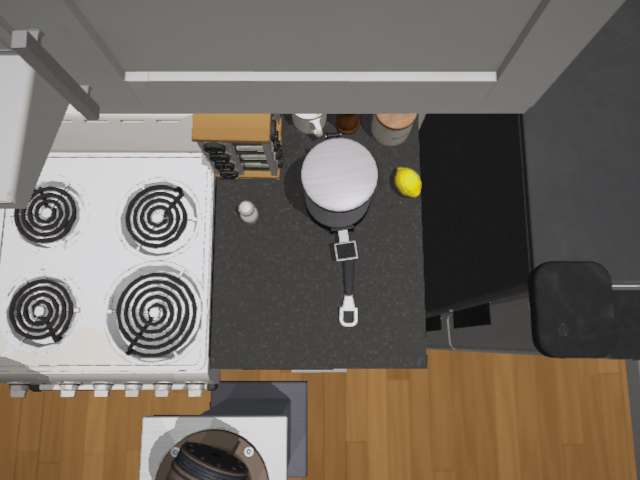

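View pics/sc1.png

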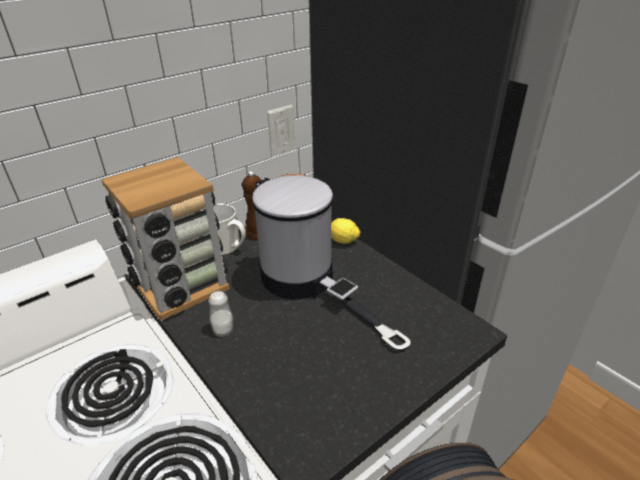

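The top view shows the tread at (346,251), the opener from there to its head tip at (348,326), the bin lid at (340,174), the shaker at (248,211) and the lemon at (408,182). The scene view agrees.

```bash
python3 - <<'E'
from h import *
W,p=cloud('top1'); np.set_printoptions(precision=4,suppress=True)
for n,(u,v) in dict(tread=(346,251),headtip=(349,326),neck=(348,297),handle=(348,280),h2=(348,268),shaker=(247,207),lemon=(408,182),lid=(340,174),rightedge=(422,280),leftedge=(218,280),front=(320,367)).items(): print(n,W[v,u])
pi=p.astype(int); x,y,z=W[...,0],W[...,1],W[...,2]
box=(x>.3)&(x<.7)&(y>-.4)&(y<-.1)
m=box&(z>.038)&(z<.055)&(x<.58); print('tread',np.nanmean(W[m],0),np.nanmin(W[m],0),np.nanmax(W[m],0),m.sum()); print(cv2.minAreaRect(W[m][:,:2].astype(np.float32)*1000))
m=(z>.195)&(z<.225)&(x>.5)&(x<.9)&(y<-.1)&(y>-.4); print('lid',cv2.minEnclosingCircle(W[m][:,:2].astype(np.float32)*1000),m.sum())
m=box&(x<.52)&((z>.003)&(z<.025)|(z<.03)&(pi.min(-1)>120)); q=W[m]; print('op',m.sum(),q.min(0),q.max(0)); print(cv2.minAreaRect(q[:,:2].astype(np.float32)*1000))
for a in np.arange(.36,.54,.01):
  s=q[abs(q[:,0]-a)<.005]
  if len(s): print(a.round(3),s[:,1].min(),s[:,1].max(),s[:,2].max())
for nm,c in (('sh',(247,207)),('le',(408,182))):
  w=W[c[1],c[0]];m=(np.hypot(x-w[0],y-w[1])<.06)&(z>.012)&(z<.1);print(nm,np.nanmin(W[m],0),np.nanmax(W[m],0))
E
```

```text
tread [ 0.5122 -0.2911  0.0439]
headtip [ 0.3459 -0.2976  0.009 ]
neck [ 0.4111 -0.2958  0.0142]
handle [ 0.4501 -0.2963  0.0128]
h2 [ 0.4773 -0.2964  0.0163]
shaker [ 0.6027 -0.0726  0.0913]
lemon [ 0.6691 -0.4337  0.059 ]
lid [ 0.6381 -0.2735  0.2152]
rightedge [ 0.4509 -0.4684  0.0006]
leftedge [ 0.4526  0.0039 -0.0011]
front [ 0.2554 -0.2318  0.0029]
tread [ 0.5292 -0.2869  0.0445] [ 0.4895 -0.3182  0.0381] [ 0.5798 -0.2302  0.0543] 598
((534.9447021484375, -274.2265625), (90.8853759765625, 86.81990051269531), 0.8227620720863342)
lid ((664.1429443359375, -226.60415649414062), 128.49380493164062) 4636
op 2196 [ 0.3    -0.3999 -0.0075] [ 0.5196 -0.1001  0.0229]
((409.9703369140625, -249.91920471191406), (219.56809997558594, 299.8418884277344), 0.060258831828832626)
0.36 -0.39384746439681145 -0.10005066450491841 0.016545603886069758
0.37 -0.3894924132841533 -0.10208634380830844 0.0167200034130485
0.38 -0.3939232862508186 -0.10662803713475189 0.015274332798649013
0.39 -0.39683694466393227 -0.11331532108638266 0.01626579114662854
0.4 -0.3992896991252289 -0.1038358597532006 0.017167994
[... 219 characters left out ...]
887396822634424 -0.10075777214882138 0.021638039712498003
0.45 -0.39829468159535436 -0.10066329187870501 0.02288367713290147
0.46 -0.3915570073163931 -0.10519668681122142 0.019872686645855276
0.47 -0.39387060276732416 -0.1028225701912554 0.018521723384265495
0.48 -0.3989551200935572 -0.10472580025663199 0.0189904497356637
0.49 -0.3993277111188674 -0.10215526788435374 0.02059080780798383
0.5 -0.3971927444332559 -0.10210835826273995 0.017812650620055888
0.51 -0.3929756363177914 -0.1042011837102064 0.0076483909825612985
0.52 -0.39538691769385476 -0.10184996293065844 0.007482850431573513
sh [ 0.5815 -0.0899  0.0132] [ 0.6193 -0.0495  0.0941]
le [ 0.6407 -0.4925  0.0125] [ 0.7147 -0.4069  0.0992]
```

Request:
apply_moves(motion=[[-376,-307,-40,0,0,1.286,40],[-376,-307,-40,0,0,1.286,40],[-376,-307,-40,0,0,1.286,40],[-376,-307,-40,0,0,1.286,40],[-376,-307,-40,0,0,1.286,40],[-376,-307,-40,0,0,1.286,40],[-376,-307,-40,0,0,1.286,40],[-376,-307,-40,0,0,1.286,40]])

```text
t: 0.9
tcp_pos: [0.4017, 0.2693, 0.2476]
tool_rot: [-0.0, 0.678, 0.735, -0.0]
ft_force: [0.3, 0.6, -0.2]
gripper_width: 0.0398
gripper_force: 0.0
```

```bash
cat >> h.py <<'E'
from scipy.spatial.transform import Rotation as R
def plan(p,yaw=None):
    "tool shift (mm) and turn to world TCP p, tool y axis at world angle yaw, tool pointing down"
    s=telemetry.observe(); r=R.from_quat(np.roll(s['tool_rot'],-1))
    d=r.inv().apply(np.array(p)-s['tcp_pos'])*1000
    out=list(d.round(1))
    if yaw is not None:
        c,n=np.cos(yaw),np.sin(yaw); T=R.from_matrix(np.array([[-n,c,0],[c,n,0],[0,0,-1]]))  # cols x,y,z: x=(-n,c,0)
        M=np.column_stack([[-n,c,0],[c,n,0],[0,0,-1]]); out+=list((r.inv()*R.from_matrix(M)).as_rotvec().round(4))
    print('t',round(s['t'],2),'tcp',s['tcp_pos'].round(4),'f',np.round(s['ft_force'],1),'w',round(s['gripper_width'],4),'j',np.round(s['joints'],2)); print('plan',out)
E
python3 -c "
from h import *
plan([.42,-.37,.25],0)"
```

```text
t 0.9 tcp [0.4017 0.2693 0.2476] f [ 0.3  0.6 -0.2] w 0.0398 j [0.45 0.25 1.85 0.   1.04 0.37]
plan [np.float64(-638.7), np.float64(-32.9), np.float64(-2.4), np.float64(-0.0001), np.float64(-0.0), np.float64(0.08)]
```

Request:
apply_moves(motion=[[-639,-33,-2,0,0,0.08,40],[-639,-33,-2,0,0,0.08,40],[-639,-33,-2,0,0,0.08,40],[-639,-33,-2,0,0,0.08,40],[-639,-33,-2,0,0,0.08,40],[-639,-33,-2,0,0,0.08,40],[-639,-33,-2,0,0,0.08,40],[-639,-33,-2,0,0,0.08,40]])

```text
t: 1.7
tcp_pos: [0.4144, -0.1307, 0.2488]
tool_rot: [0.0, 0.705, 0.709, 0.0]
ft_force: [1.6, 0.6, 0.2]
gripper_width: 0.0381
gripper_force: 0.0
```

```bash
python3 -c "
from h import *
plan([.445,-.36,.2],0)"
```

```text
t 1.7 tcp [ 0.4144 -0.1307  0.2488] f [1.6 0.6 0.2] w 0.0381 j [-0.46  0.18  1.95  0.    1.01 -0.46]
plan [np.float64(-229.5), np.float64(29.3), np.float64(48.8), np.float64(0.0002), np.float64(-0.0001), np.float64(0.0058)]
```

Request:
apply_moves(motion=[[-229,29,48,0,0,0,40],[-229,29,48,0,0,0,40],[-229,29,48,0,0,0,40],[-229,29,48,0,0,0,40],[-229,29,48,0,0,0,40],[-229,29,48,0,0,0,40],[-229,29,48,0,0,0,40]])

```text
t: 2.4
tcp_pos: [0.4448, -0.3576, 0.1999]
tool_rot: [-0.001, 0.705, 0.709, 0.0]
ft_force: [-0.4, 0.7, -0.2]
gripper_width: 0.0379
gripper_force: 0.0
```

```bash
python3 -c "
from h import *
snap('wrist','w1'); plan([.445,-.36,.03],0)
W,p=cloud('w1'); np.savez('pics/w1c',W=W)
x,y,z=W[...,0],W[...,1],W[...,2]
m=(z>.038)&(z<.05)&(x>.47)&(x<.54)&(y>-.34)&(y<-.24);print('tread',m.sum());print(cv2.minAreaRect(W[m][:,:2].astype(np.float32)*1000) if m.sum() else 0)
"
```

```text
t 2.45 tcp [ 0.4449 -0.3569  0.2004] f [ 0.3  0.5 -0.4] w 0.0381 j [-0.79  0.43  1.71  0.    1.   -0.8 ]
plan [np.float64(-3.3), np.float64(0.2), np.float64(170.4), np.float64(-0.0007), np.float64(-0.001), np.float64(0.0058)]
tread 2559
((515.8905639648438, -291.7978820800781), (49.821449279785156, 50.01512908935547), 8.070653915405273)
```

View pics/w1.png

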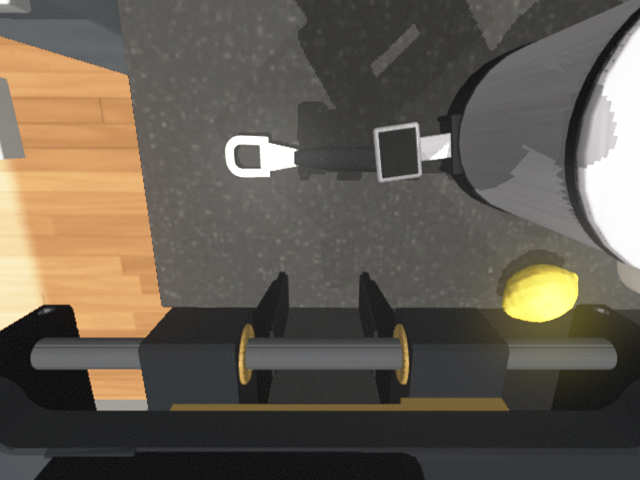

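The wrist view shows the opener's head tip at (226,156), its handle running to (375,158) and the tread centred at (398,152).

```bash
python3 -c "
from h import *
np.set_printoptions(precision=4,suppress=True)
W,p=cloud('w1')
for u,v in ((230,156),(285,157),(310,158),(330,158),(350,159),(365,159),(377,128),(417,123),(422,175),(379,180),(398,152),(437,148)): print(u,v,W[v,u])
for c in (320,345,365): print(c,[(round(a,3),round(b,3)) for a,b in W[140:176:3,c,1:]])
plan([.445,-.35,.05],0.0)
"
```

```text
230 156 [ 0.3483 -0.2982  0.0111]
285 157 [ 0.4042 -0.2989  0.0109]
310 158 [ 0.4299 -0.2995  0.0159]
330 158 [ 0.45   -0.2994  0.0163]
350 159 [ 0.4701 -0.3002  0.0164]
365 159 [ 0.4853 -0.3003  0.0147]
377 128 [ 0.4915 -0.271   0.045 ]
417 123 [ 0.5274 -0.2665  0.0441]
422 175 [ 0.5481 -0.3175  0.0009]
379 180 [ 0.496  -0.3177  0.0435]
398 152 [ 0.5113 -0.2918  0.0474]
437 148 [ 0.5495 -0.2884  0.0381]
320 [(np.float64(-0.282), np.float64(0.001)), (np.float64(-0.285), np.float64(0.0)), (np.float64(-0.288), np.float64(0.0)), (np.float64(-0.291), np.float64(0.014)), (np.float64(-0.294), np.float64(0.017)), (np.float64(-0.297), np.float64(0.016)), (np.float64(-0.299), np.float64(0.015)), (np.float64(-0.302), np.float64(0.016)), (np.float64(-0.305), np.float64(0.016)), (np.float64(-0.309), np.float64(0.014)), (np.float64(-0.313), np.float64(-0.0)), (np.float64(-0.316), np.float64(0.002))]
345 [(np.float64(-0.282), np.float64(0.002)), (np.float64(-0.285), np.float64(0.001)), (np.float64(-0.288), np.float64(0.012)), (np.float64(-0.291), np.float64(0.014)), (np.float64(-0.293), np.float64
[... 312 characters left out ...]
-0.282), np.float64(0.001)), (np.float64(-0.285), np.float64(0.0)), (np.float64(-0.288), np.float64(0.01)), (np.float64(-0.291), np.float64(0.013)), (np.float64(-0.293), np.float64(0.016)), (np.float64(-0.296), np.float64(0.016)), (np.float64(-0.299), np.float64(0.014)), (np.float64(-0.302), np.float64(0.015)), (np.float64(-0.305), np.float64(0.014)), (np.float64(-0.308), np.float64(0.012)), (np.float64(-0.312), np.float64(0.009)), (np.float64(-0.316), np.float64(-0.0))]
t 2.45 tcp [ 0.4449 -0.3569  0.2004] f [ 0.3  0.5 -0.4] w 0.0381 j [-0.79  0.43  1.71  0.    1.   -0.8 ]
plan [np.float64(6.7), np.float64(0.2), np.float64(150.4), np.float64(-0.0007), np.float64(-0.001), np.float64(0.0058)]
```

Request:
apply_moves(motion=[[0,0,50,0,0,0.006,40],[0,0,100,0,0,0.006,40],[0,0,145,0,0,0.006,40],[0,0,175,0,0,0.006,40],[0,0,190,0,0,0.006,40],[4,0,192,0,0,0.006,40],[18,0,192,0,0,0.006,40],[28,0,192,0,0,0.006,40]])

```text
t: 3.25
tcp_pos: [0.4453, -0.3279, 0.01]
tool_rot: [0.001, 0.707, 0.707, 0.0]
ft_force: [0.3, 0.3, 0.7]
gripper_width: 0.0373
gripper_force: 0.0
```

Request:
apply_moves(motion=[[8,0,0,0,0,0,40],[17,0,0,0,0,0,40],[27,0,0,0,0,0,40],[37,0,0,0,0,0,40],[47,0,0,0,0,0,40],[57,0,0,0,0,0,40],[67,0,0,0,0,0,40],[77,0,0,0,0,0,40]])

```text
t: 4.05
tcp_pos: [0.4451, -0.2517, 0.0087]
tool_rot: [0.0, 0.707, 0.707, 0.0]
ft_force: [-0.8, -2.6, 2.7]
gripper_width: 0.0381
gripper_force: 1.5
```

```bash
python3 -c "
from h import *
plan([.445,-.212,.008],0)"
```

```text
t 4.05 tcp [ 0.4451 -0.2517  0.0087] f [-0.8 -2.6  2.7] w 0.0381 j [-0.64  0.65  2.01  0.    0.48 -0.64]
plan [np.float64(39.7), np.float64(-0.1), np.float64(0.7), np.float64(0.0002), np.float64(0.0), np.float64(0.0)]
```

Request:
apply_moves(motion=[[10,0,0,0,0,0,40],[20,0,0,0,0,0,40],[29,0,0,0,0,0,40],[36,0,0,0,0,0,40],[40,0,0,0,0,0,40],[42,0,0,0,0,0,40],[42,0,0,0,0,0,40],[30,0,0,0,0,0,40]])

```text
t: 4.85
tcp_pos: [0.4447, -0.2219, 0.0085]
tool_rot: [-0.001, 0.707, 0.708, -0.0]
ft_force: [0.3, -0.3, 0.6]
gripper_width: 0.0379
gripper_force: 0.0
```

Request:
apply_moves(motion=[[-12,0,0,0,0,0,0],[-12,0,-50,0,0,0,0],[-40,0,-100,0,0,0.14,0],[-40,0,-140,0,0,0.28,0],[-40,0,-160,0,0,0.42,0],[-40,0,-160,0,0,0.56,0],[-40,0,-160,0,0,0.7,0],[-40,0,-160,0,0,0.84,0]])

```text
t: 5.65
tcp_pos: [0.4448, -0.2636, 0.1689]
tool_rot: [0.0, 0.935, 0.354, 0.0]
ft_force: [0.1, 0.6, -0.3]
gripper_width: 0.0004
gripper_force: 0.0
```

```bash
python3 -c "
from h import *
snap('top','top2'); W,_=cloud('top2')
cv2.imwrite('pics/top2c.png',cv2.resize(cv2.imread('pics/top2.png')[140:380,200:440],(600,600)))
plan([.507,-.293,.12],-np.pi/2+.13)"
```

```text
t 5.7 tcp [ 0.4448 -0.2636  0.1688] f [ 0.3 -0.6  0.4] w 0.0006 j [-0.66  0.4   1.87  0.    0.87  0.19]
plan [np.float64(27.7), np.float64(63.0), np.float64(48.8), np.float64(-0.0), np.float64(-0.0001), np.float64(0.5856)]
```

View pics/top2c.png

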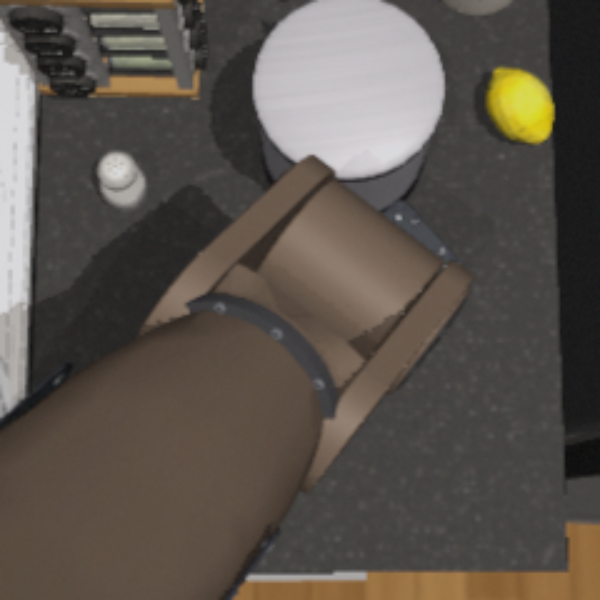

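The arm hides the pedal and the opener in this view; only the bin (350,90), lemon (520,105) and shaker (120,180) show, all unmoved. I'll use the other cameras.

```bash
python3 -c "
from h import *
s=telemetry.observe();r=R.from_quat(np.roll(s['tool_rot'],-1))
E=vision.camera_info('wrist')['extrinsics'];print('cam in tool',r.inv().apply(-E[:3,:3].T@E[:3,3]-s['tcp_pos']).round(3))
snap('wrist','w2');snap('scene','sc2')
a=cv2.imread('pics/w2.png');b=cv2.imread('pics/sc2.png');cv2.imwrite('pics/c2.png',np.hstack([cv2.resize(a,(400,300)),cv2.resize(b,(400,300))]))
plan([.43,-.264,.169],np.pi/2+.13)"
```

```text
cam in tool [ 0.081  0.    -0.171]
t 5.8 tcp [ 0.4448 -0.2633  0.1686] f [ 0.4 -0.9 -0.2] w 0.0003 j [-0.66  0.4   1.88  0.    0.87  0.18]
plan [np.float64(-11.5), np.float64(-9.4), np.float64(-0.3), np.float64(-0.0001), np.float64(-0.0003), np.float64(-2.5386)]
```

View pics/c2.png

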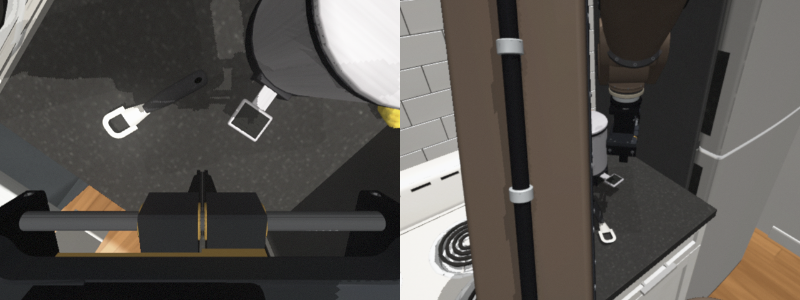

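The wrist view (left half) shows the opener well to the left of the pedal: handle end at (198,80), tread at (250,120). I'll turn the tool so that its camera side faces the robot, away from the lid.

Request:
apply_moves(motion=[[-11,-9,0,0,0,-2.539,0],[-11,-9,0,0,0,-2.539,0],[-11,-9,0,0,0,-2.539,0],[-11,-9,0,0,0,-2.539,0],[-11,-9,0,0,0,-2.539,0],[-11,-9,0,0,0,-2.539,0],[-11,-9,0,0,0,-2.539,0],[-11,-9,0,0,0,-2.539,0]])

```text
t: 6.6
tcp_pos: [0.4307, -0.2636, 0.1686]
tool_rot: [-0.0, 0.565, 0.825, 0.0]
ft_force: [-0.1, 0.1, -0.0]
gripper_width: 0.0003
gripper_force: 0.0
```

```bash
python3 -c "
from h import *
np.set_printoptions(precision=4,suppress=True)
W,p=cloud('w2')
for u,v in ((396,158),(390,164),(320,196),(300,205),(225,235),(172,248),(460,190),(500,216),(400,240)): print(u,v,W[v,u])
x,y,z=W[...,0],W[...,1],W[...,2]
m=(z>.008)&(z<.025)&(x<.6)&(y>-.26)&(y<-.1)&(x>.33)
print(cv2.minAreaRect(W[m][:,:2].astype(np.float32)*1000),m.sum(),W[m].min(0))
m=(z>.038)&(z<.05)&(x>.47)&(x<.534)&(y>-.34)&(y<-.24);print(cv2.minAreaRect(W[m][:,:2].astype(np.float32)*1000))
plan([.43,-.264,.169],np.pi/2+.13)"
```

```text
396 158 [ 0.5346 -0.2778  0.0011]
390 164 [ 0.524  -0.2686  0.046 ]
320 196 [ 0.459  -0.2468  0.001 ]
300 205 [ 0.4392 -0.2376  0.0014]
225 235 [ 0.3646 -0.1997  0.0004]
172 248 [ 0.3168 -0.1664 -0.0002]
460 190 [ 0.5541 -0.3472  0.0003]
500 216 [ 0.5628 -0.3976 -0.0006]
400 240 [ 0.4786 -0.3383  0.0019]
((471.0439453125, -196.556640625), (62.00608444213867, 251.37347412109375), 70.54005432128906) 4894 [ 0.3536 -0.2599  0.008 ]
((513.1961669921875, -292.2210693359375), (43.73862075805664, 50.15116500854492), 7.498775005340576)
t 6.6 tcp [ 0.4307 -0.2636  0.1686] f [-0.1  0.1 -0. ] w 0.0003 j [-0.68  0.38  1.9   0.    0.86 -1.05]
plan [np.float64(-0.1), np.float64(-0.8), np.float64(-0.4), np.float64(0.0001), np.float64(-0.0003), np.float64(-1.3302)]
```

Request:
apply_moves(motion=[[0,0,0,0,0,-1.33,0],[0,0,0,0,0,-1.33,0],[0,0,0,0,0,-1.33,0],[0,0,0,0,0,-1.33,0],[0,0,0,0,0,-1.33,0],[0,0,0,0,0,-1.33,0],[0,0,0,0,0,-1.33,0],[0,0,0,0,0,-1.33,0]])

```text
t: 7.4
tcp_pos: [0.4307, -0.2636, 0.1686]
tool_rot: [-0.0, 0.0, 1.0, 0.0]
ft_force: [1.4, 0.0, -0.9]
gripper_width: 0.0008
gripper_force: 0.0
```

```bash
python3 -c "
from h import *
np.set_printoptions(precision=4,suppress=True)
W,p=cloud('w2')
for u,v in ((317,128),(320,135),(280,150),(250,165),(170,205),(175,215)): print(u,v,W[v,u])
plan([.506,-.293,.07],np.pi/2+.13)"
```

```text
317 128 [ 0.5057 -0.203   0.0147]
320 135 [ 0.5029 -0.209   0.0116]
280 150 [ 0.4692 -0.1901  0.0161]
250 165 [ 0.4407 -0.1777  0.0166]
170 205 [ 0.3592 -0.1422  0.0125]
175 215 [ 0.3482 -0.149  -0.0002]
t 7.4 tcp [ 0.4307 -0.2636  0.1686] f [ 1.4  0.  -0.9] w 0.0008 j [-0.68  0.38  1.9   0.    0.86 -2.25]
plan [np.float64(-75.3), np.float64(-29.4), np.float64(98.6), np.float64(0.0003), np.float64(-0.0002), np.float64(-0.1302)]
```

The opener is about 5 cm clear of the tread, so next I go above the pedal.

Request:
apply_moves(motion=[[-25,-10,20,0,0,-0.13,0],[-50,-20,50,0,0,-0.13,0],[-70,-29,75,0,0,-0.13,0],[-75,-29,95,0,0,-0.13,0],[-75,-29,108,0,0,-0.13,0],[-75,-29,114,0,0,-0.13,0],[-75,-29,117,0,0,-0.13,0],[-75,-29,117,0,0,-0.13,0]])

```text
t: 8.2
tcp_pos: [0.5054, -0.2931, 0.0522]
tool_rot: [0.0, -0.06, 0.998, -0.0]
ft_force: [0.4, 0.4, 1.1]
gripper_width: 0.0005
gripper_force: 0.0
```

```bash
python3 -c "
from h import *
plan([.506,-.293,.02],np.pi/2+.13)"
```

```text
t 8.2 tcp [ 0.5054 -0.2931  0.0522] f [0.4 0.4 1.1] w 0.0005 j [-0.64  0.64  1.81  0.    0.69 -2.33]
plan [np.float64(-0.6), np.float64(0.0), np.float64(32.2), np.float64(-0.0002), np.float64(0.0004), np.float64(-0.0103)]
```

Request:
apply_moves(motion=[[0,0,4,0,0,0,0],[0,0,7,0,0,0,0],[0,0,10,0,0,0,0],[0,0,14,0,0,0,0],[0,0,18,0,0,0,0],[0,0,22,0,0,0,0],[0,0,26,0,0,0,0],[0,0,29,0,0,0,0]])

```text
t: 9.0
tcp_pos: [0.505, -0.2931, 0.0231]
tool_rot: [-0.0, -0.06, 0.998, -0.0]
ft_force: [-4.5, -1.9, 6.8]
gripper_width: 0.0005
gripper_force: 3.8
```

Request:
apply_moves(motion=[[0,0,2,0,0,0,0],[0,0,4,0,0,0,0],[0,0,5,0,0,0,0],[0,0,5,0,0,0,0]])

```text
t: 9.4
tcp_pos: [0.5052, -0.2933, 0.0201]
tool_rot: [0.0, -0.06, 0.998, -0.001]
ft_force: [-10.8, 2.2, 28.5]
gripper_width: 0.0004
gripper_force: 15.1
```

```bash
python3 -c "
from h import *
snap('scene','sc3');snap('top','top3');snap('wrist','w3')
a=[cv2.resize(cv2.imread('pics/%s.png'%n),(400,300)) for n in('sc3','top3','w3')]
cv2.imwrite('pics/c3.png',np.vstack([np.hstack(a[:2]),np.hstack([a[2],a[2]*0])]))
plan([.506,-.293,.02])"
```

```text
t 9.55 tcp [ 0.5052 -0.2932  0.0201] f [-11.7   2.2  27.9] w 0.0005 j [-0.64  0.69  1.82 -0.    0.63 -2.33]
plan [np.float64(-0.8), np.float64(0.1), np.float64(0.1)]
```

View pics/c3.png

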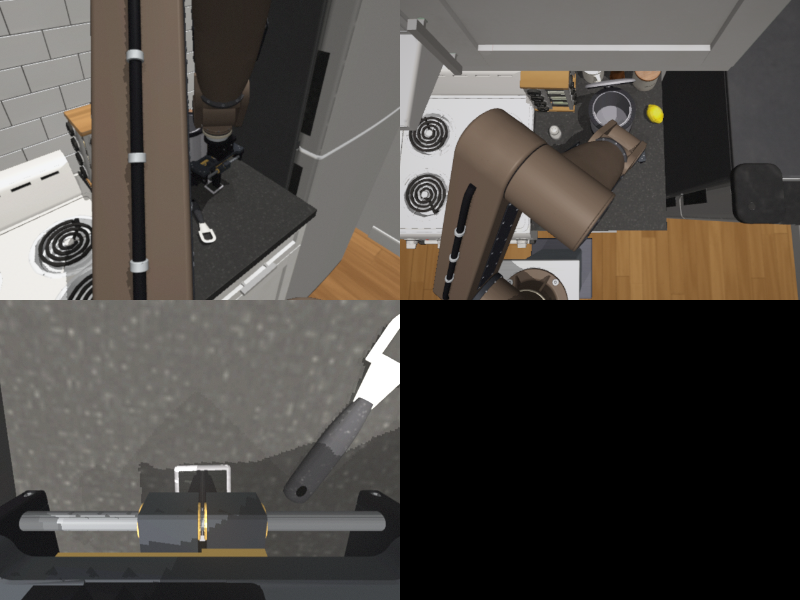

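The top view shows the bin standing open (its inside visible at (610,110)). The wrist view shows the fingertips on the tread at (203,480) with the opener clear to the right. Force and height say the pedal is on its stop, so I hold.

Request:
apply_moves(motion=[[0,0,0,0,0,0,0],[0,0,0,0,0,0,0],[0,0,0,0,0,0,0],[0,0,0,0,0,0,0],[0,0,0,0,0,0,0],[0,0,0,0,0,0,0],[0,0,0,0,0,0,0],[0,0,0,0,0,0,0]])

```text
t: 10.35
tcp_pos: [0.5052, -0.2933, 0.0201]
tool_rot: [0.0, -0.06, 0.998, -0.001]
ft_force: [-11.0, 1.2, 27.8]
gripper_width: 0.0002
gripper_force: 15.0
```

Request:
apply_moves(motion=[[0,0,0,0,0,0,0],[0,0,0,0,0,0,0],[0,0,0,0,0,0,0],[0,0,0,0,0,0,0],[0,0,0,0,0,0,0],[0,0,0,0,0,0,0],[0,0,0,0,0,0,0],[0,0,0,0,0,0,0]])

```text
t: 11.15
tcp_pos: [0.5052, -0.2933, 0.0202]
tool_rot: [0.0, -0.06, 0.998, -0.001]
ft_force: [-11.2, 2.7, 28.5]
gripper_width: 0.0007
gripper_force: 15.0
```

Request:
apply_moves(motion=[[0,0,0,0,0,0,0],[0,0,0,0,0,0,0],[0,0,0,0,0,0,0],[0,0,0,0,0,0,0],[0,0,0,0,0,0,0],[0,0,0,0,0,0,0],[0,0,0,0,0,0,0],[0,0,0,0,0,0,0]])

```text
t: 11.95
tcp_pos: [0.5052, -0.2933, 0.0202]
tool_rot: [0.0, -0.06, 0.998, -0.001]
ft_force: [-9.6, 1.4, 28.6]
gripper_width: 0.0005
gripper_force: 15.0
```

Request:
apply_moves(motion=[[0,0,0,0,0,0,0],[0,0,0,0,0,0,0],[0,0,0,0,0,0,0],[0,0,0,0,0,0,0],[0,0,0,0,0,0,0],[0,0,0,0,0,0,0],[0,0,0,0,0,0,0],[0,0,0,0,0,0,0]])

```text
t: 12.75
tcp_pos: [0.5052, -0.2933, 0.0202]
tool_rot: [0.0, -0.06, 0.998, -0.001]
ft_force: [-10.1, 1.5, 28.7]
gripper_width: 0.0004
gripper_force: 15.0
```

Request:
apply_moves(motion=[[0,0,-1.5,0,0,0,0],[0,0,-2.5,0,0,0,0],[0,0,-3.5,0,0,0,0],[0,0,-4.6,0,0,0,0],[0,0,-5.7,0,0,0,0],[0,0,-6.8,0,0,0,0],[0,0,-7.9,0,0,0,0],[0,0,-9,0,0,0,0]])

```text
t: 13.55
tcp_pos: [0.5049, -0.2931, 0.0273]
tool_rot: [-0.0, -0.06, 0.998, -0.0]
ft_force: [-4.9, -1.8, 6.1]
gripper_width: 0.0002
gripper_force: 3.6
```

Request:
apply_moves(motion=[[0,0,-1.1,0,0,0,0],[0,0,-2.2,0,0,0,0],[0,0,-3.3,0,0,0,0],[0,0,-4.4,0,0,0,0],[0,0,-5.5,0,0,0,0],[0,0,-6.6,0,0,0,0],[0,0,-7.7,0,0,0,0],[0,0,-8.8,0,0,0,0]])

```text
t: 14.35
tcp_pos: [0.5052, -0.2931, 0.0363]
tool_rot: [-0.0, -0.06, 0.998, -0.0]
ft_force: [-4.6, -0.9, 7.5]
gripper_width: 0.0004
gripper_force: 4.1
```

Request:
apply_moves(motion=[[0,0,-1.1,0,0,0,0],[0,0,-2.2,0,0,0,0],[0,0,-3.3,0,0,0,0],[0,0,-4.4,0,0,0,0],[0,0,-5.5,0,0,0,0],[0,0,-6.6,0,0,0,0],[0,0,-7.6,0,0,0,0],[0,0,-8.6,0,0,0,0]])

```text
t: 15.15
tcp_pos: [0.5059, -0.2931, 0.0451]
tool_rot: [0.001, -0.06, 0.998, -0.0]
ft_force: [0.3, 0.7, 6.4]
gripper_width: 0.0005
gripper_force: 3.5
```

Request:
apply_moves(motion=[[0,0,-0.7,0,0,0,0],[0,0,-1.4,0,0,0,0],[0,0,-2.1,0,0,0,0],[0,0,-3,0,0,0,0],[0,0,-5,0,0,0,0],[0,0,-10,0,0,0,0],[0,0,-20,0,0,0,0],[0,0,-40,0,0,0,0]])

```text
t: 15.95
tcp_pos: [0.5051, -0.2926, 0.0842]
tool_rot: [-0.001, -0.06, 0.998, 0.001]
ft_force: [0.4, -0.7, 0.2]
gripper_width: 0.0004
gripper_force: 0.0
```

Request:
apply_moves(motion=[[20,0,-40,0,0,0,0],[60,0,-80,0,0,0,0],[90,0,-120,0,0,0,0],[90,0,-150,0,0,0,0],[90,0,-170,0,0,0,0],[90,0,-170,0,0,0,0],[90,0,-170,0,0,0,0]])

```text
t: 16.65
tcp_pos: [0.416, -0.3035, 0.2544]
tool_rot: [0.0, -0.06, 0.998, -0.0]
ft_force: [-0.7, 0.5, -0.0]
gripper_width: 0.0004
gripper_force: 0.0
```

```bash
python3 -c "
from h import *
snap('scene','sc4');snap('top','top4');snap('wrist','w4')
a=[cv2.resize(cv2.imread('pics/%s.png'%n),(400,300)) for n in('sc4','top4','w4')]
cv2.imwrite('pics/c4.png',np.vstack([np.hstack(a[:2]),np.hstack([a[2],a[2]*0])]))
plan([.3,.2,.3])"
```

```text
t 16.8 tcp [ 0.416  -0.3033  0.253 ] f [ 0.8  0.4 -0.8] w 0.0004 j [-0.76  0.29  1.77  0.    1.08 -2.45]
plan [np.float64(55.2), np.float64(513.6), np.float64(-46.1)]
```

View pics/c4.png

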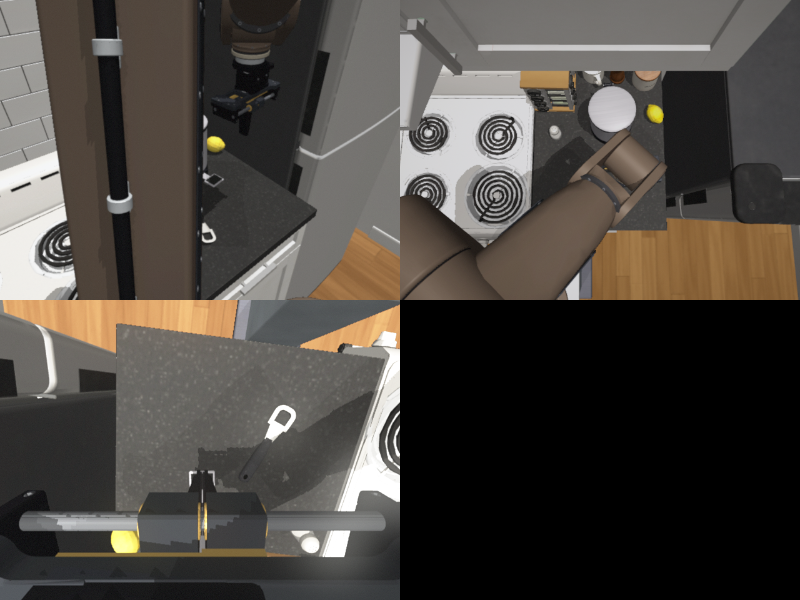

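The lid is shut again (top view, (612,108)), the opener lies clear (wrist view, (245,475) to (285,415)), and the lemon and shaker are in place. I'm handing it in.

```bash
python3 -c "
from h import *
print(order.sign_off())"
```

```text
the job is handed in; nothing more can be done
None
```

The job is handed in: the opener lies about 5 cm clear of the pedal, the lid was held wide open for over three seconds and let down shut over about two and a half, and the lemon and salt shaker were left alone.

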